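Fit the T-handle to the tile press and wind it down

ROBOT

A 6-joint arm with a two-finger parallel gripper is mounted at the origin on the work surface. World frame = base frame: x ahead of the robot, y to its left, z up, the work surface at z = 0. Lengths are in m, angles in rad, forces in N, time in s.
With the tool pointing down it reaches from about 0.425 to 0.95 m from the base axis. Payload 3.5 kg.
Tool frame: the origin (TCP) lies between the finger pads; the fingertips stand 19 mm ahead of it and the grasp point (between the pads) is the TCP; z points along the fingers, y is the line along which they close (so a half turn about z gives the same grasp; the last joint's range is limited). The gripper opens to 85 mm and grips with 20 to 120 N. Pads are 22 mm wide; open, the fingers measure 114 mm over their backs; the gripper's body (76 mm by 85 mm) begins 54 mm behind the grasp point. The pads swing forward as they close: fully open they stand 13 mm farther back than shut.
Start: joints at [1.015, 0.286, 1.577, -0, 1.279, -0.15], TCP at [0.266, 0.62, 0.25] pointing down, gripper open.
Joint ranges: [-2.77, 2.77], [-0.9, 2.22], [0.21, 2.48], [-1.53, 4.67], [0.24, 2.81], [-2.84, 2.84]. Speed limits (rad/s): [2.79, 2.79, 3.14, 3.14, 3.14, 3.14].

INTERFACE

Orientations are given as a unit quaternion [x, y, z, w].
In Python, from plant import monitor, eyes, ctrl gives the robot as it stands.
- The arm moves only by the shell command python3 -m handwheel 'ROWS' [FORCE]. ROWS is JSON, a list of rows, each a list of 7 numbers: the shift along the tool's x, y, z in units of 40 cm (1.0 is 40 cm), then the turn, a rotation vector about the tool's x, y, z in units of pi rad (1.0 is pi rad), then the opening, from -1 (shut) to 1 (fully open). A call has 1 to 12 rows; each row is the pose to reach, as a shift and turn from the pose commanded when the call began, along the tool's axes at that moment, turning the shorter way round; what a row does not reach only later rows make up. A row lasts 1/8 s, in which the tool goes at most 62.5 mm and 10.7 degrees, less where a joint would pass 70% of its speed; a pose out of reach is approached as far as the arm can. A call with a number of a shift or a turn outside -1 to 1 is refused whole. A call with a gripper value outside its range is refused whole. The fingers move at their own pace and stop on an object; FORCE is the grip in N (left out, the last holds). Time passes only in rows, so rows that repeat a pose let the fingers close. It gives the time, the measured TCP pose, the force, the opening and the grip force at its end, in the units of the state.
- monitor.get_state(): the state, without advancing time (a new reading comes with each control period).
- eyes.read_camera(name): name is "scene" or "top" or "wrist"; returns the picture (384x512x3 uint8, red, green, blue); there is no depth.
- eyes.camera_params(name): a dict with "K" (3x3 intrinsics, pixels), "R" (3x3) and "t" (3): a world point X has camera coordinates R X + t. Camera axes: x right, y down, z forward; pixel columns grow to the right and rows downward; lengths in m; the calibration is good to about 2 mm. A picture is of the moment at which its call begins: read the wrist's pose just before it. camera_params takes no time and is no camera call; for the wrist camera it gives the pose at the moment of the call.
- ctrl.sign_off(): hands the job in; it is judged then, once.
The state is a dict: "time": time; "qpos": joint angles; "dq": joint speeds; "joint_efforts": joint torques, N m; "eef_pos": TCP position; "tcp_rot": TCP orientation; "contact_force": force on the tool from outside, world axes, zero at the start; "wrist_torque": the same for the moment, N m; "opening": opening from 0.0 (shut) to 1.0 (fully open); "finger_force": force on a finger pad.
Only numpy, scipy, OpenCV 4.12 (cv2) and the standard library are available. Lean on these libraries where they do the work, as an engineer would, in place of code of your own. Each camera call takes 0.05 s, during which the arm holds its last target. There are 200 camera calls.

TASK

Fit the square socket of the loose T-handle over the square spindle on top of the small tile press, fully down on its collar, then turn it clockwise (seen from above) until the spindle comes to its stop and the press plate is down on the plaster mould. Leave the handle seated on the spindle and let go. Leave the pots and the paddle lying around where they are.

Things in the scene. Friction and masses are not known exactly. Their poses are not given: they have to be found in the camera images.
- handle: Loose T-handle, 0.35 kg, standing upright. Steel hub 44 x 44 x 44 mm with a square socket 22 x 22 mm (2 mm chamfer at the mouth), 38 mm deep, open underneath, flats parallel to the hub's sides; a round neck 18 mm thick; a wooden cross bar 150 mm long (local y), 18 mm wide (x), z = 62 to 84 mm. Origin: centre of the underside, z up. Fits the spindle in any of four quarter-turn positions.
- handle_grip (a point): Centre of the handle's cross bar, 73 mm above the underside of its hub (same axes as the handle): pinch the bar here across its 18 mm width (local x). A fingertip may reach 25 mm below this point before it meets the hub.
- press: Fixed grey tile press. Base plate 150 (local x) x 200 (local y) x 20 mm, columns 24 mm thick at y = -85 and +85 mm, cross beam 56 x 210 mm with its top at z = 145 mm (nuts on it to 153 mm); a white plaster mould on the base, and above it a dark press plate that sinks as the spindle turns. Origin: centre of the underside, z up.
- spindle_seat (a point): Centre of the top of the spindle's round collar (48 mm across), 160 mm above the table, where the handle's hub comes to rest. From here the square steel spindle, 20 x 20 mm, stands up 33 mm (its last 5 mm tapers to 15 mm). The axes turn with the spindle: x and y are square to its flats, z up along its axis.
- spindle (a joint): Turn of the press spindle in rad, growing clockwise seen from above; starts somewhere from 0.3 to 0.8 and stops hard at 1.5 (press plate down on the mould). Turns with light friction (about 0.12 N m) and stays where it is left. The handle has about 0.1 rad of play on it.
- jar: Dark glaze jar with a lid, 58 mm across, 75 mm tall; a bystander. Origin: centre of its underside, z up.
- mug: Cream stoneware mug, 74 mm across, 80 mm tall, its ear at local +y; a bystander. Origin: centre of its underside, z up.
- bowl: Grey stoneware bowl, 110 mm across, 50 mm tall; a bystander. Origin: centre of its underside, z up.
- paddle: Flat wooden clay paddle, 150 mm long (local y), 40 mm wide, 12 mm thick, lying flat; a bystander. Origin: centre of its underside, z up.
Not all that is in view belongs to the job. What is shaped like the handle but red is not meant.

How it is judged:
On the way, in this order (a step that is already met when the one before it is completed fails the run):
1. the T-handle is seated on the square spindle, its hub down on the collar (horizontal distance between handle and spindle_seat below 0.004 m and z of handle in the frame of spindle_seat between -0.004 and 0.004 m and angle between handle's own z axis and vertical below 0.1 rad), for 0.1 s.
2. with the handle seated, the spindle has been turned clockwise to its stop (all of step 1 and value of joint spindle above 1.4 rad), for 0.2 s.
At the end, for the whole second after the job is handed in: The T-handle sits on the spindle, its underside within 4 mm of the collar's top and of the spindle's axis, upright within 0.1 rad, released and at rest (under 20 mm/s); the spindle is within 0.1 rad of its stop (joint above 1.4). Jar, mug, bowl and paddle lie within 30 mm of where they were (all of step 2 and linear speed of handle below 0.02 m/s); the robot touches nothing.
It fails at once if a bystander (jar, mug, bowl or paddle) is shifted more than 30 mm (distance of any of jar, mug, bowl, paddle from where it was at the start of the episode above 0.03 m).
It also fails if it takes over 58 s, if anything falls off the work surface, if the arm or the gripper's body presses on something with over 40 N, if the wrist force passes 120 N, or if a joint passes its speed limit or range.

## Working session

There is one attempt and no reset: what is moved stays moved. The work goes in short steps, Python scripts to look and compute and a shell command to move; the robot and the scene stay as the last step left them, time stands still between calls to the robot, and variables do not carry over. Pictures are saved under pics/ and viewed, at most 13 in all, crops included, and the job is handed in when it is done.

```bash
ls; mkdir -p pics
python3 - <<'E'
from plant import monitor, eyes, ctrl
import cv2,numpy as np
s=monitor.get_state();print({k:np.round(v,3) for k,v in s.items()})
a=eyes.read_camera("scene");b=eyes.read_camera("top")
cv2.imwrite("pics/scene.png",a[:,:,::-1]);cv2.imwrite("pics/top.png",b[:,:,::-1])
for n in("scene","top","wrist"):
  p=eyes.camera_params(n);print(n,np.round(p["K"],1).tolist(),np.round(p["R"],3).tolist(),np.round(p["t"],3).tolist())
E
```

```text
pics
{'time': np.float64(0.0), 'qpos': array([ 1.015,  0.287,  1.578,  0.   ,  1.279, -0.15 ]), 'dq': array([-0.001,  0.   , -0.002,  0.   , -0.001, -0.001]), 'joint_efforts': array([ 1.0000e-03, -4.0600e+01, -2.9262e+01, -0.0000e+00,  6.0000e-03,
       -0.0000e+00]), 'eef_pos': array([0.266, 0.62 , 0.249]), 'tcp_rot': array([ 0.202,  0.979, -0.001, -0.   ]), 'contact_force': array([-0.621,  0.67 , -0.579]), 'wrist_torque': array([ 0.008, -0.012, -0.017]), 'finger_force': np.float64(0.0), 'opening': np.float64(1.0)}
scene [[468.8, 0.0, 253.7], [0.0, 468.8, 181.9], [0.0, 0.0, 1.0]] [[-0.742, 0.671, -0.007], [0.455, 0.495, -0.741], [-0.493, -0.553, -0.672]] [0.395, -0.082, 1.742]
top [[423.0, 0.0, 258.4], [0.0, 423.0, 198.3], [0.0, 0.0, 1.0]] [[0.083, -0.997, -0.003], [-0.977, -0.081, -0.199], [0.198, 0.019, -0.98]] [-0.078, 0.516, 1.344]
wrist [[311.4, 0.0, 257.2], [0.0, 311.4, 194.9], [0.0, 0.0, 1.0]] [[0.394, 0.919, -0.002], [0.879, -0.376, 0.293], [0.269, -0.118, -0.956]] [-0.673, -0.038, 0.38]
```

View pics/scene.png

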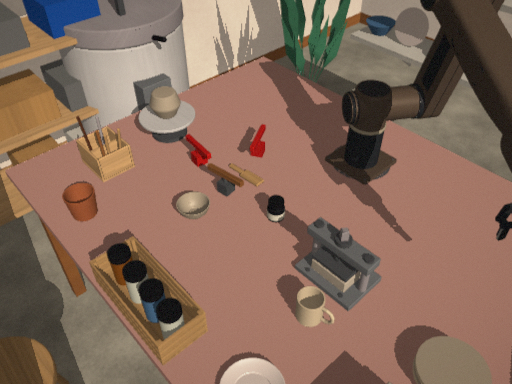

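View pics/top.png

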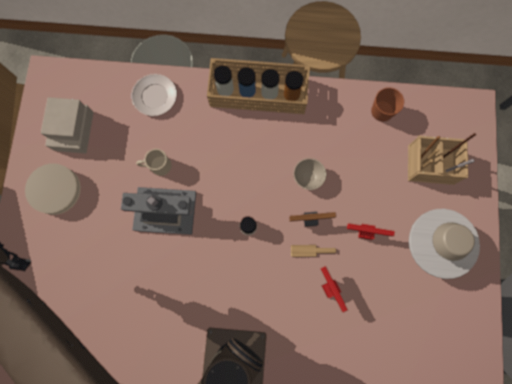

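Scene view: candidates are the brown-barred T with steel hub (scene 225,175; top 312,217), and two red ones (top 370,231 and 334,288). The brown one has a wooden bar and steel hub, so it fits; the red ones are excluded. The press is at scene (340,262) and top (160,210). I'll confirm in one crop.

```bash
cat > h.py <<'E'
import numpy as np,cv2
from plant import monitor, eyes
def ray(p,uv):
    R,t=np.array(p["R"]),np.array(p["t"])
    d=R.T@np.linalg.solve(np.array(p["K"]),[uv[0],uv[1],1.]); return -R.T@t,d/np.linalg.norm(d)
def plane(p,uv,z):
    o,d=ray(p,uv); return o+d*(z-o[2])/d[2]
def tri(*pu):  # least squares crossing of rays
    A=np.zeros((3,3));b=np.zeros(3);L=[ray(*x) for x in pu]
    for o,d in L:
        M=np.eye(3)-np.outer(d,d);A+=M;b+=M@o
    X=np.linalg.solve(A,b);return X,[np.linalg.norm(np.cross(X-o,d)) for o,d in L]
E
python3 - <<'E'
import cv2,numpy as np
a=cv2.imread("pics/scene.png");b=cv2.imread("pics/top.png")
f=lambda i,x,y,w,h,s:cv2.resize(i[y:y+h,x:x+w],None,fx=s,fy=s,interpolation=cv2.INTER_CUBIC)
o=np.vstack([np.hstack([f(a,170,125,100,75,4),f(a,290,210,100,75,4)]),np.hstack([f(b,280,180,100,75,4),f(b,115,175,100,75,4)])])
cv2.imwrite("pics/crop1.png",o)
from h import *
ps,pt=eyes.camera_params("scene"),eyes.camera_params("top")
for n,u,v in(("bar",(225,175),(312,217)),("spindle",(344,232),(154,201))):print(n,tri((ps,u),(pt,v)))
E
```

```text
bar (array([ 0.47023931, -0.21274755,  0.06720854]), [np.float64(0.00029388874975168534), np.float64(0.00029388874975174253)])
spindle (array([0.4598998 , 0.27558717, 0.17606058]), [np.float64(0.0018003853692528517), np.float64(0.001800385369253077)])
```

View pics/crop1.png

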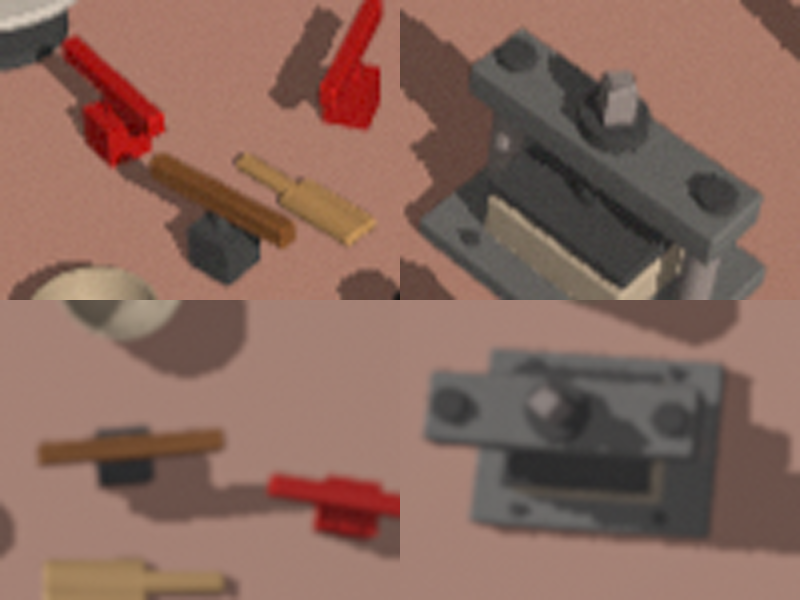

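The crop confirms it: a brown wooden bar on a dark steel hub (scene about 225,175; top about 312,217), distinct from the red ones. The spindle is a light square on a dark collar. Next I'll look at it with the wrist camera.

```bash
python3 -m handwheel '[[-0.79,-0.6,-0.22,0,0,0,1],[-0.79,-0.6,-0.22,0,0,0,1],[-0.79,-0.6,-0.22,0,0,0,1],[-0.79,-0.6,-0.22,0,0,0,1],[-0.79,-0.6,-0.22,0,0,0,1],[-0.79,-0.6,-0.22,0,0,0,1],[-0.79,-0.6,-0.22,0,0,0,1],[-0.79,-0.6,-0.22,0,0,0,1],[-0.79,-0.6,-0.22,0,0,0,1]]' 60
cat > look.py <<'E'
import sys,pickle
from h import *
n=sys.argv[1];s=monitor.get_state();p=eyes.camera_params("wrist");a=eyes.read_camera("wrist")
cv2.imwrite(f"pics/{n}.png",a[:,:,::-1]);pickle.dump((s,p),open(f"pics/{n}.pkl","wb"))
print(s["time"],s["eef_pos"],s["tcp_rot"],s["qpos"])
E
python3 look.py w1
```

```text
time: 1.23
eef_pos: [0.4615, 0.2753, 0.3376]
tcp_rot: [0.201, 0.979, -0.0, -0.001]
contact_force: [-0.0, 0.3, -0.2]
opening: 1.002
finger_force: 0.0
1.225 [0.46148534 0.27530583 0.33758838] [ 2.01454842e-01  9.79497542e-01 -1.03092298e-04 -7.07928681e-04] [ 3.48753493e-01 -7.52293830e-02  1.81067692e+00  5.74011500e-04
  1.40745907e+00 -8.16450464e-01]
```

View pics/w1.png

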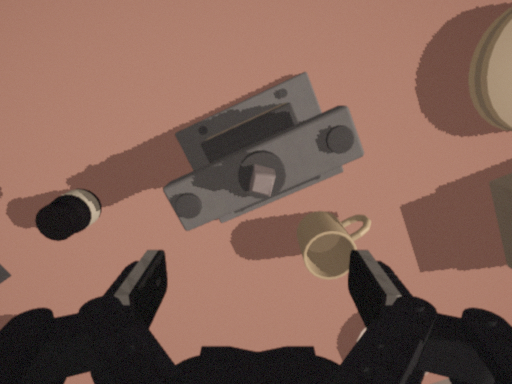

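Wrist view: spindle square at (263,181) on the collar around (262,170). The mug is at (330,245) and the jar at (65,215). A second view, shifted, will give height.

```bash
python3 -m handwheel '[[-0.05,-0.15,0.05,0,0,0,1],[-0.05,-0.15,0.05,0,0,0,1],[-0.05,-0.15,0.05,0,0,0,1]]' 
python3 look.py w2
cat > spin.py <<'E'
from h import *
import pickle
S=[]
for n,g in(("w1",None),("w2",None)):
    im=cv2.imread(f"pics/{n}.png");s,p=pickle.load(open(f"pics/{n}.pkl","rb"))
    X=np.array([.46,.276,.193]);c=np.array(p["R"])@X+p["t"];uv=(np.array(p["K"])@c)[:2]/c[2]
    hsv=cv2.cvtColor(im,cv2.COLOR_BGR2HSV)
    m=((hsv[...,2]>125)&(hsv[...,1]<75)).astype(np.uint8)
    k,l,st,ce=cv2.connectedComponentsWithStats(m)
    d=[(np.hypot(*(ce[i]-uv)),i) for i in range(1,k) if st[i,4]>60]
    d.sort();i=d[0][1];cn,_=cv2.findContours((l==i).astype(np.uint8),0,1)
    r=cv2.minAreaRect(cn[0]);print(n,uv,ce[i],st[i],r)
    x,y=int(uv[0])-40,int(uv[1])-40
    S.append(cv2.resize(np.hstack([im[y:y+80,x:x+80],cv2.merge([(l==i).astype(np.uint8)*255]*3)[y:y+80,x:x+80]]),None,fx=5,fy=5,interpolation=cv2.INTER_NEAREST)[50:340])
cv2.imwrite("pics/spin.png",np.vstack(S))
E
python3 spin.py
```

```text
time: 1.65
eef_pos: [0.4564, 0.2127, 0.3182]
tcp_rot: [0.201, 0.98, 0.0, -0.0]
contact_force: [-0.4, -0.3, 0.4]
opening: 1.002
finger_force: 0.0
1.65 [0.45636413 0.21274485 0.31823356] [ 2.01127041e-01  9.79565120e-01  2.54928316e-04 -1.57566038e-04] [ 2.34187400e-01 -1.46409702e-01  1.91020887e+00  6.06546869e-04
  1.37786344e+00 -9.31708553e-01]
w1 [257.77931932 185.70808239] [263.65013774 183.05509642] [253 174  22  21 363] ((263.5384521484375, 182.8076934814453), (19.415496826171875, 19.807729721069336), 11.309932708740234)
w2 [330.73360786 168.26498917] [336.88340807 165.97533632] [325 155  25  28 446] ((336.8232116699219, 168.35911560058594), (23.336122512817383, 27.120357513427734), 3.012787342071533)
```

View pics/spin.png

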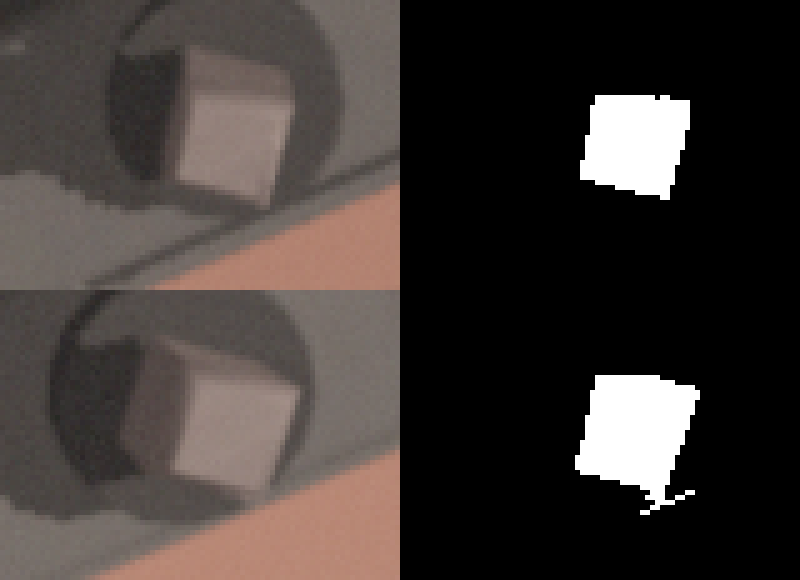

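The spindle's top face is the lighter square: crop corners are about (193,96),(292,102),(270,208),(178,182) in w1, and its tapered flanks are darker. I'll tighten the mask to the top face, triangulate it, and move over the handle.

```bash
cat > spin2.py <<'E'
from h import *
import pickle
P=[]
for n,uv in(("w1",(263,184)),("w2",(336,167))):
    im=cv2.imread(f"pics/{n}.png");s,p=pickle.load(open(f"pics/{n}.pkl","rb"))
    g=cv2.GaussianBlur(cv2.resize(im,None,fx=4,fy=4,interpolation=cv2.INTER_CUBIC),(5,5),0)
    c=(int(uv[0]*4+1.5),int(uv[1]*4+1.5));ref=np.median(g[c[1]-8:c[1]+8,c[0]-8:c[0]+8].reshape(-1,3),0)
    m=(np.abs(g.astype(float)-ref).max(2)<16).astype(np.uint8)
    m=cv2.morphologyEx(m,cv2.MORPH_OPEN,np.ones((25,25)))
    k,l=cv2.connectedComponents(m);m=(l==l[c[1],c[0]]).astype(np.uint8)
    cn=max(cv2.findContours(m,0,1)[0],key=cv2.contourArea)[:,0]
    M=cv2.moments(cn);ct=(np.array([M["m10"],M["m01"]])/M["m00"]-1.5)/4
    w=np.array([plane(p,(q-1.5)/4,.193)[:2] for q in cn.astype(float)])
    r=cv2.minAreaRect((w*1e3).astype(np.float32));print(n,ref,ct,plane(p,ct,.193),r)
    P.append((p,ct))
print(tri(*P))
E
python3 spin2.py
```

```text
w1 [122. 129. 147.] [263.5858647  182.97047565] [0.45971579 0.28174823 0.193     ] ((460.0475769042969, 281.63037109375), (17.35203742980957, 16.935138702392578), 61.6934928894043)
w2 [127. 135. 152.] [336.59785342 165.67766275] [0.45984854 0.28108801 0.193     ] ((459.9970703125, 281.07684326171875), (15.91799545288086, 17.026987075805664), 56.584007263183594)
(array([0.46048165, 0.28150633, 0.19042554]), [np.float64(0.00011703767217144388), np.float64(0.00011703767217140585)])
```

```bash
python3 -m handwheel '[[-0.4,-0.92,0.0,0,0,0,1],[-0.4,-0.92,0.0,0,0,0,1],[-0.4,-0.92,0.0,0,0,0,1],[-0.4,-0.92,0.0,0,0,0,1],[-0.4,-0.92,0,0,0,0,1],[-0.4,-0.92,0,0,0,0,1],[-0.4,-0.92,0,0,0,0,1],[-0.4,-0.92,0,0,0,0,1],[-0.4,-0.92,0,0,0,0,1]]' 
python3 look.py w3
```

```text
time: 2.82
eef_pos: [0.4591, -0.1882, 0.3187]
tcp_rot: [0.201, 0.98, 0.0, 0.0]
contact_force: [0.2, -0.0, -0.2]
opening: 1.002
finger_force: 0.0
2.825 [ 0.45910615 -0.18819411  0.31866968] [2.00705692e-01 9.79651529e-01 2.31328660e-04 2.30831769e-04] [-5.94091558e-01 -1.64583073e-01  1.92536685e+00  6.15035011e-04
  1.38055902e+00 -1.76084765e+00]
```

View pics/w3.png

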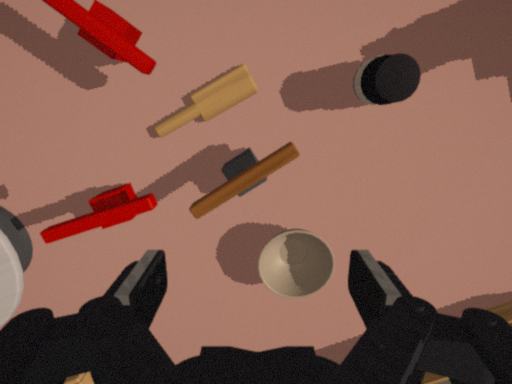

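Wrist w3: the handle's bar runs (195,211)–(293,150) with the steel hub at (243,170), between the bowl (297,262), the paddle (210,100) and the red T (100,215). I'll take one more view from another place to triangulate it.

```bash
python3 -m handwheel '[[0.05,-0.18,0.12,0,0,0,0],[0.05,-0.18,0.12,0,0,0,0],[0.05,-0.18,0.12,0,0,0,0]]' 
python3 look.py w4
cat > bar.py <<'E'
from h import *
import pickle,sys
# usage: bar.py w3 w4
P=[];V=[]
for n in sys.argv[1:]:
    im=cv2.imread(f"pics/{n}.png");s,p=pickle.load(open(f"pics/{n}.pkl","rb"))
    X=np.array([.4702,-.2127,.075]);c=np.array(p["R"])@X+p["t"];uv=(np.array(p["K"])@c)[:2]/c[2]
    g=cv2.GaussianBlur(cv2.resize(im,None,fx=4,fy=4,interpolation=cv2.INTER_CUBIC),(5,5),0)
    h=cv2.cvtColor(g,cv2.COLOR_BGR2HSV)
    m=((h[...,0]>5)&(h[...,0]<20)&(h[...,1]>140)&(h[...,2]>60)&(h[...,2]<190)).astype(np.uint8)
    k,l,st,ce=cv2.connectedComponentsWithStats(m)
    i=min((j for j in range(1,k) if st[j,4]>1500),key=lambda j:np.hypot(*(ce[j]/4-uv)));m=(l==i)
    v=h[...,2][m];t=cv2.threshold(v.reshape(-1,1),0,255,cv2.THRESH_OTSU)[0]
    print(n,"area",m.sum(),"V pct",np.percentile(v,[5,25,50,75,95]),"otsu",t)
    m2=(m&(h[...,2]>t)).astype(np.uint8) ;m2=cv2.morphologyEx(m2,cv2.MORPH_OPEN,np.ones((9,9)))
    for nm,mm in(("all",m.astype(np.uint8)),("top",m2)):
        cn=max(cv2.findContours(mm,0,1)[0],key=cv2.contourArea)[:,0].astype(float)
        r=cv2.minAreaRect(cn.astype(np.float32))
        w=np.array([plane(p,(q-1.5)/4,.084)[:2] for q in cn])*1e3
        print(" ",nm,(np.array(r[0])-1.5)/4,cv2.minAreaRect(w.astype(np.float32)))
    P.append((p,(np.array(r[0])-1.5)/4))
    x,y=np.array(uv).astype(int)-[100,70];q=im[max(y,0):y+140,max(x,0):x+200].copy()
    mm=cv2.resize(m2,(512,384),interpolation=cv2.INTER_AREA)[max(y,0):y+140,max(x,0):x+200]
    V.append(np.hstack([q,cv2.merge([mm*255]*3)]))
if len(P)>1:print(tri(*P))
W=min(v.shape[1] for v in V);cv2.imwrite("pics/bar.png",cv2.resize(np.vstack([v[:,:W] for v in V]),None,fx=2,fy=2))
E
python3 bar.py w3 w4
```

```text
time: 3.25
eef_pos: [0.411, -0.2466, 0.2691]
tcp_rot: [0.202, 0.979, 0.001, -0.001]
contact_force: [1.0, 1.2, 0.5]
opening: 0.496
finger_force: 0.0
3.25 [ 0.41103615 -0.24663777  0.26909   ] [ 2.01641278e-01  9.79458596e-01  8.00353672e-04 -1.00687978e-03] [-7.52679591e-01 -1.71297796e-01  2.02102147e+00  3.25324976e-04
  1.29442233e+00 -1.91749809e+00]
w3 area 31240 V pct [ 79. 112. 121. 127. 132.] otsu 103.0
  all [243.39889526 180.14216614] ((468.26104736328125, -212.25161743164062), (20.322172164916992, 147.91285705566406), 9.24504566192627)
  top [244.37789917 181.64459229] ((470.2140808105469, -211.91400146484375), (16.41490936279297, 147.90541076660156), 9.528313636779785)
w4 area 43981 V pct [ 77.  96. 126. 134. 140.] otsu 107.0
  all [309.44387817 210.47071838] ((466.49456787109375, -213.12100219726562), (23.22796630859375, 147.94088745117188), 9.383353233337402)
  top [311.26300049 213.47171021] ((470.17523193359375, -212.51559448242188), (16.074438095092773, 147.95492553710938), 9.553020477294922)
(array([ 0.47020824, -0.20990351,  0.0832023 ]), [np.float64(9.062283838374261e-05), np.float64(9.062283838372067e-05)])
```

View pics/bar.png

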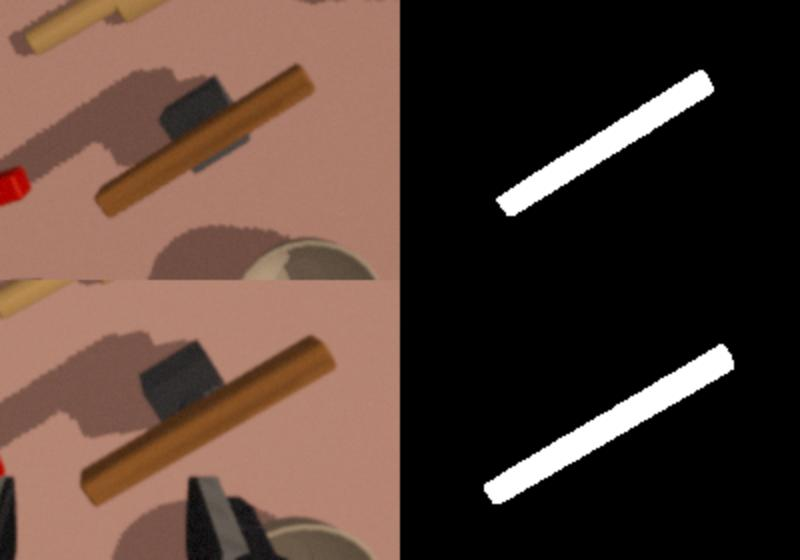

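The handle's centre is at (0.470,-0.212) with the bar top at z≈0.083, which agrees with the text's 84 mm, and its x axis is at 9.5°. I'll go above it with the jaws turned across the bar.

```bash
python3 -m handwheel '[[-0.102,0.137,0.27,0,0,0.318,0],[-0.102,0.137,0.27,0,0,0.318,0],[-0.102,0.137,0.27,0,0,0.318,0],[-0.102,0.137,0.27,0,0,0.318,0],[-0.102,0.137,0.27,0,0,0.318,0],[-0.102,0.137,0.27,0,0,0.318,0],[-0.102,0.137,0.27,0,0,0.318,0],[-0.102,0.137,0.27,0,0,0.318,0]]'
cat >> h.py <<'E'
from scipy.spatial.transform import Rotation as Ro
def go(x,psi):  # tool units to reach world TCP x with tool y at yaw psi deg, pointing down
    s=monitor.get_state();R=Ro.from_quat(s["tcp_rot"])
    c,n=np.cos(np.radians(psi)),np.sin(np.radians(psi))
    D=Ro.from_matrix(np.array([[-n,c,0],[c,n,0],[0,0,-1]]).T if 0 else np.column_stack([[-n,c,0],[c,n,0],[0,0,-1]]))
    y=R.as_matrix()[:,1];print("tcp",np.round(s["eef_pos"],4),"psi",np.degrees(np.arctan2(y[1],y[0])),"F",np.round(s["contact_force"],1),"open",s["opening"],s["finger_force"],"t",s["time"])
    print("shift",np.round(R.inv().apply(np.array(x)-s["eef_pos"])/.4,4),"turn",np.round((R.inv()*D).as_rotvec()/np.pi,4))
E
python3 -c "
from h import *
go([.4702,-.2122,.073],9.5)"
python3 look.py w5; python3 bar.py w5
```

```text
time: 4.3
eef_pos: [0.4716, -0.2128, 0.1631]
tcp_rot: [0.645, 0.764, 0.0, 0.001]
contact_force: [0.1, -0.9, -0.1]
opening: 0.496
finger_force: 0.0
tcp [ 0.4716 -0.2128  0.1631] psi 9.643455879046284 F [ 0.1 -0.9 -0.1] open 0.49579800005368535 0.0 t 4.3
shift [ 0.0022 -0.0034  0.2252] turn [0.0003 0.0003 0.0008]
4.3 [ 0.47157273 -0.21278564  0.16307105] [6.45168011e-01 7.64040445e-01 1.44905125e-04 6.44233812e-04] [-6.20244027e-01  2.91595622e-02  2.03594430e+00  2.09860274e-04
  1.07518111e+00 -7.88653346e-01]
w5 area 81382 V pct [104. 116. 123. 127. 132.] otsu 118.0
  all [256.625 200.25 ] ((470.247802734375, -211.86068725585938), (17.72339630126953, 147.97686767578125), 9.231877326965332)
  top [257.5   200.125] ((471.32891845703125, -211.58837890625), (15.837640762329102, 147.7390594482422), 9.748024940490723)
```

Close view agrees (centre 0.4702,-0.2119, 9.2°). I'll descend and grip.

```bash
python3 -m handwheel '[[0.002,-0.003,0.1,0,0,0,0],[0.002,-0.003,0.2,0,0,0,0],[0.002,-0.003,0.225,0,0,0,0],[0.002,-0.003,0.225,0,0,0,0],[0.002,-0.003,0.225,0,0,0,-1],[0.002,-0.003,0.225,0,0,0,-1],[0.002,-0.003,0.225,0,0,0,-1],[0.002,-0.003,0.225,0,0,0,-1],[0.002,-0.003,0.225,0,0,0,-1],[0.002,-0.003,0.225,0,0,0,-1]]' 70
python3 -c "
from h import *
go([.4702,-.2122,.073],9.5)"
```

```text
time: 5.6
eef_pos: [0.471, -0.2137, 0.0744]
tcp_rot: [0.646, 0.763, 0.0, 0.002]
contact_force: [2.0, 0.8, 6.7]
opening: 0.194
finger_force: 70.1
tcp [ 0.471  -0.2137  0.0744] psi 9.507082890660412 F [2.  0.8 6.7] open 0.19425148718071247 70.11024493142031 t 5.6
shift [ 0.0041 -0.0014  0.0035] turn [0.001  0.0009 0.    ]
```

```bash
python3 -m handwheel '[[0,0,-0.15,0,0,0,-1],[0,0,-0.3,0,0,0,-1],[0,0,-0.45,0,0,0,-1],[0.05,0.01,-0.56,0,0,0,-1],[0.2,0.03,-0.58,0,0,0,-1],[0.34,0.05,-0.58,0,0,0,-1],[0.48,0.08,-0.58,0,0,0,-1],[0.616,0.103,-0.58,0,0,0,-1],[0.616,0.103,-0.58,0,0,0,-1]]'
python3 -c "
from h import *
go([.46,.2814,.30],60)"
```

```text
time: 6.72
eef_pos: [0.4677, 0.0405, 0.3023]
tcp_rot: [0.644, 0.765, -0.001, -0.002]
contact_force: [0.1, -1.6, -3.9]
opening: 0.198
finger_force: 70.2
tcp [0.4677 0.0405 0.3023] psi 9.866533866154063 F [ 0.1 -1.6 -3.9] open 0.19750742624072024 70.22162689827383 t 6.725
shift [0.5967 0.0844 0.0067] turn [-0.0009 -0.0011 -0.2785]
```

```bash
python3 -m handwheel '[[0.5,0.2,-0.045,0,0,-0.278,-1],[0.5,0.2,-0.045,0,0,-0.278,-1],[0.5,0.2,-0.045,0,0,-0.278,-1],[0.5,0.2,-0.045,0,0,-0.278,-1],[0.5,0.2,-0.045,0,0,-0.278,-1],[0.5,0.2,-0.045,0,0,-0.278,-1],[0.5,0.2,-0.045,0,0,-0.278,-1],[0.5,0.2,-0.045,0,0,-0.278,-1]]'
python3 look.py w6
python3 -c "
from h import *
go([.46,.2814,.27],60)"
```

```text
time: 7.72
eef_pos: [0.5152, 0.2467, 0.3221]
tcp_rot: [0.264, 0.965, -0.0, -0.0]
contact_force: [-0.2, 1.2, -4.9]
opening: 0.198
finger_force: 70.4
7.725 [0.51524008 0.2467319  0.3220558 ] [ 2.63603563e-01  9.64631065e-01 -1.92977223e-04 -1.79773622e-04] [ 2.69104540e-01  1.06113822e-02  1.75478753e+00 -1.51114569e-04
  1.37669996e+00 -7.68150591e-01]
tcp [0.5153 0.2468 0.3222] psi 59.45151407859446 F [-0.3 -0.5 -5. ] open 0.19688083902488102 70.44146324624307 t 7.775
shift [0.1629 0.0042 0.1305] turn [-0.0001 -0.     -0.003 ]
```

View pics/w6.png

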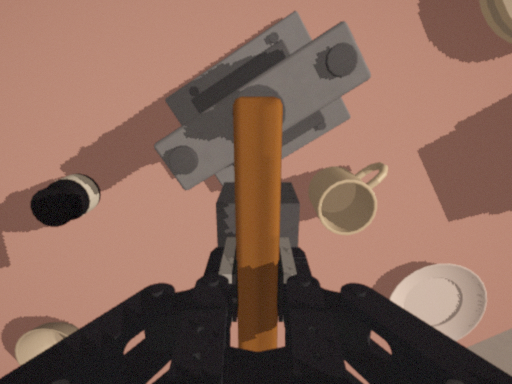

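The bar in hand hides the spindle (bar end at (258,98), hub at (258,215) both straight in the jaws). I'll step sideways to see the spindle past it.

```bash
python3 -m handwheel '[[0.1,-0.12,0.06,0,0,0,-1],[0.1,-0.12,0.06,0,0,0,-1],[0.1,-0.12,0.06,0,0,0,-1]]'
python3 look.py w7
cat > m7.py <<'E'
from h import *
import pickle,sys
n=sys.argv[1];im=cv2.imread(f"pics/{n}.png");s,p=pickle.load(open(f"pics/{n}.pkl","rb"))
R=Ro.from_quat(s["tcp_rot"])
# bar in hand: edges -> tool frame on plane 11 mm above TCP
h=cv2.cvtColor(im,cv2.COLOR_BGR2HSV);m=((h[...,0]>5)&(h[...,0]<20)&(h[...,1]>140)&(h[...,2]>60)).astype(np.uint8)
k,l,st,ce=cv2.connectedComponentsWithStats(m);i=1+st[1:,4].argmax();m=l==i
zt=s["eef_pos"][2]+.011;ys=range(st[i,1]+4,st[i,1]+100,4)
C=[]
for y in ys:
    x=np.where(m[y])[0];a,b=[R.inv().apply(plane(p,(u,y),zt)-s["eef_pos"])*1e3 for u in(x[0]-.5,x[-1]+.5)];C.append([(a[0]+b[0])/2,(a[1]+b[1])/2,b[1]-a[1]])
C=np.array(C);f=np.polyfit(C[:,0],C[:,1],1);print("bar: centre y at tcp",f[1],"skew deg",np.degrees(np.arctan(f[0])),"width",C[:,2].mean())
print("far end x",R.inv().apply(plane(p,(ce[i][0],st[i,1]-.5),zt)-s["eef_pos"])*1e3)
# spindle top
X=np.array([.46,.2814,.193]);c=np.array(p["R"])@X+p["t"];uv=(np.array(p["K"])@c)[:2]/c[2];print("spindle expected",uv)
x,y=uv.astype(int)-30;g=cv2.resize(im[y:y+60,x:x+60],None,fx=8,fy=8,interpolation=cv2.INTER_CUBIC);cv2.imwrite(f"pics/{n}c.png",g)
print("crop origin",x,y)
E
python3 m7.py w7
```

```text
time: 8.15
eef_pos: [0.4564, 0.2262, 0.2986]
tcp_rot: [0.263, 0.965, 0.0, 0.001]
contact_force: [-0.6, -0.7, -3.6]
opening: 0.197
finger_force: 70.7
8.15 [0.45636192 0.22617918 0.29863764] [2.62925315e-01 9.64815935e-01 3.35050354e-04 6.14704104e-04] [ 2.60730075e-01 -1.21433404e-01  1.92318093e+00 -3.99093706e-05
  1.33844550e+00 -7.77951060e-01]
bar: centre y at tcp -0.3671361447503699 skew deg 0.12353361886734367 width 17.13842707362669
far end x [ 76.15773291  -0.30681423 -11.07722513]
spindle expected [323.4170838  169.20278044]
crop origin 293 139
```

View pics/w7c.png

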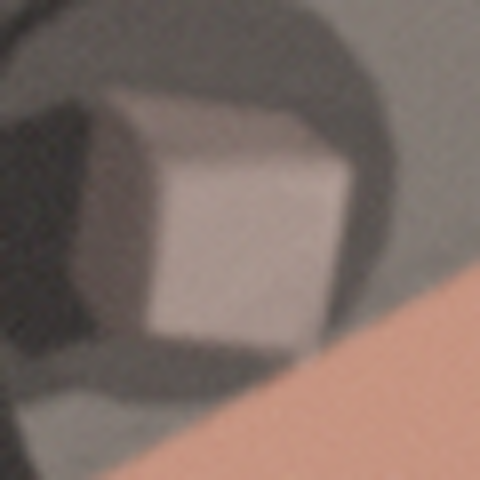

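The spindle top's corners in the crop are about (162,166),(350,162),(315,350),(148,332), with flanks on the left and top. I'll compute its centre and angle, and the vertical flank edges as a check.

Run:
```python
from h import *
import pickle
s,p=pickle.load(open("pics/w7.pkl","rb"))
C=np.array([(162,166),(350,162),(315,350),(148,332)],float)/8-.44+[293,139]
W=np.array([plane(p,c,.193)[:2] for c in C])*1e3;print(W.mean(0))
for i in range(4):
    d=W[(i+1)%4]-W[i];print(np.linalg.norm(d),np.degrees(np.arctan2(d[1],d[0]))%90)
# collar circle: bright-gray boundary unreliable; base corners of square at collar z .160
print(tri((p,C.mean(0)),(pickle.load(open("pics/w1.pkl","rb"))[1],(263.6,183.4)),(pickle.load(open("pics/w2.pkl","rb"))[1],(336.6,166.2))))
# angle from w1,w2 by approxPoly of hand corners
for n,o,C in(("w1",(217,155),[(193,96),(292,102),(270,208),(178,182)]),("w2",(290,138),[(195,82),(300,98),(265,210),(172,182)])):
    p=pickle.load(open(f"pics/{n}.pkl","rb"))[1];C=np.array(C,float)/5-.4+o
    W=np.array([plane(p,c,.193)[:2] for c in C])*1e3;print(n,W.mean(0),[np.round((np.linalg.norm(d),np.degrees(np.arctan2(d[1],d[0]))%90),1).tolist() for d in(np.roll(W,-1,0)-W)])
go([.46,.2814,.30],57)
```

```text
[460.55978841 280.77952901]
17.464587535856005 60.753385534918394
18.174126488443257 53.286092945881826
16.072460995767365 53.21040169942559
15.931836233638691 57.764555542948244
(array([0.46100379, 0.28124672, 0.1904241 ]), [np.float64(0.000340406760237474), np.float64(0.00029109745387095756), np.float64(0.00010429268220069575)])
w1 [460.5500312  281.06833473] [[17.5, 63.2], [20.0, 56.3], [17.3, 50.4], [16.1, 57.0]]
w2 [460.21642697 280.61338441] [[17.3, 58.2], [19.1, 54.2], [16.3, 50.0], [16.7, 57.6]]
tcp [0.4575 0.2265 0.3   ] psi 59.517386192590166 F [ 1.1  0.9 -4.1] open 0.1999060728765649 70.73017446091399 t 8.2
shift [0.0643 0.1214 0.0002] turn [0.0009 0.0009 0.014 ]
```

Spindle at about (0.4603,0.281), flats at about 56.5°. The handle sits +1.3 mm along tool x from the TCP. I'll go above it with the hub just over the spindle top.

```bash
python3 -m handwheel '[[0.06,0.121,0,0,0,0.0167,-1],[0.06,0.121,0.05,0,0,0.0167,-1],[0.06,0.121,0.055,0,0,0.0167,-1],[0.06,0.121,0.055,0,0,0.0167,-1]]'
python3 -c "
from h import *
go([.4614,.2803,.27],56.5)
a=eyes.read_camera('scene');b=eyes.read_camera('top')
f=lambda i,x,y,w,h,s:cv2.resize(i[y:y+h,x:x+w,::-1],None,fx=s,fy=s,interpolation=cv2.INTER_CUBIC)
cv2.imwrite('pics/s2.png',f(a,290,180,100,75,8))"
```

```text
time: 8.7
eef_pos: [0.4608, 0.2798, 0.2766]
tcp_rot: [0.288, 0.958, -0.0, 0.0]
contact_force: [0.5, -1.4, -5.2]
opening: 0.194
finger_force: 71.2
tcp [0.4608 0.2798 0.2766] psi 56.505710471648214 F [ 0.5 -1.4 -5.2] open 0.19387453703334273 71.18162329250481 t 8.7
shift [-0.0006  0.0019  0.0164] turn [-0.      0.0001  0.    ]
```

View pics/s2.png

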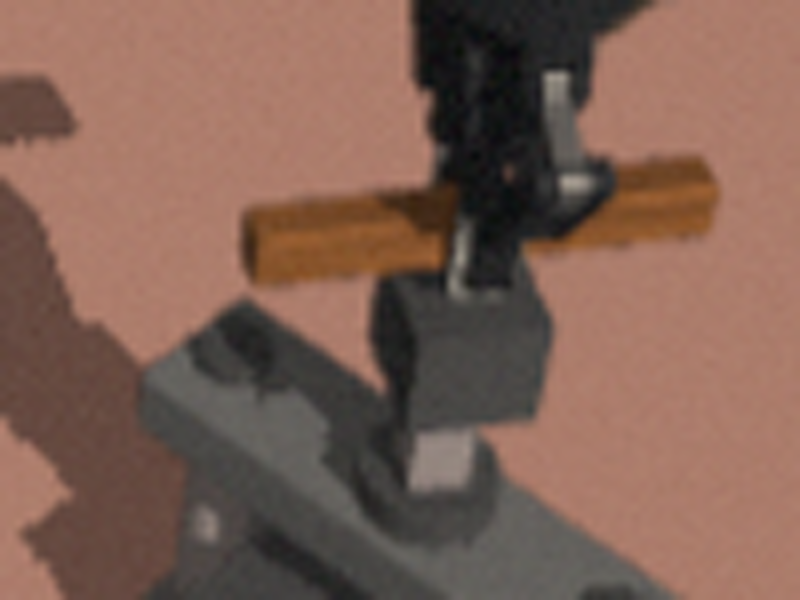

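The hub is above the spindle with flats nearly parallel. In the crop the hub spans x≈375–550 and the spindle x≈408–478, so I'll check whether that sideways offset is real by projecting the estimates.

Run:
```python
from h import *
p=eyes.camera_params("scene")
def pr(X):
    c=np.array(p["R"])@X+p["t"];u=(np.array(p["K"])@c)[:2]/c[2];return np.round((u-[290,180]+.44)*8).astype(int).tolist()
th=np.radians(56.5);a=np.array([-np.sin(th),np.cos(th),0]);b=np.array([np.cos(th),np.sin(th),0])
z=np.array([0,0,1.])
for n,c,h,zs in(("hub",np.array([.4597,.2805,0]),.022,(.2036,.2476)),("sp",np.array([.4603,.281,0]),.010,(.160,.188))):
  for zz in zs:print(n,zz,[pr(c+i*h*a+j*h*b+zz*z) for i,j in((1,1),(1,-1),(-1,-1),(-1,1))],"c",pr(c+zz*z))
print("bar ends",[pr(np.array([.4597,.2805,.2766])+k*.075*a) for k in(1,-1)])
```

```text
hub 0.2036 [[538, 413], [497, 314], [368, 330], [406, 429]] c [452, 371]
hub 0.2476 [[558, 319], [515, 221], [383, 236], [423, 335]] c [470, 277]
sp 0.16 [[474, 480], [456, 435], [398, 442], [416, 487]] c [436, 461]
sp 0.188 [[485, 424], [467, 379], [408, 386], [426, 431]] c [446, 405]
bar ends [[711, 186], [248, 240]]
```

Projection matches the observed hub and spindle corners within about a millimetre. I'll descend gently.

```bash
python3 -m handwheel '[[0,0.001,0.015,0,0,0,-1],[0,0.001,0.03,0,0,0,-1],[0,0.001,0.04,0,0,0,-1],[0,0.001,0.05,0,0,0,-1],[0,0.001,0.06,0,0,0,-1],[0,0.001,0.06,0,0,0,-1]]'
python3 -c "
from h import *
go([.4614,.2803,.2344],56.5);print(monitor.get_state()['wrist_torque'])"
```

```text
time: 9.55
eef_pos: [0.4613, 0.2801, 0.252]
tcp_rot: [0.288, 0.958, -0.0, 0.001]
contact_force: [4.3, -3.1, -4.5]
opening: 0.199
finger_force: 71.3
tcp [0.4613 0.2801 0.252 ] psi 56.54067521363131 F [ 4.3 -3.1 -4.5] open 0.1990322046332811 71.30441620422062 t 9.55
shift [0.0001 0.0006 0.0439] turn [0.0001 0.0008 0.0002]
[-0.67534166 -1.01647788 -0.04334258]
```

It's in the socket by about 14 mm with little force. I'll continue down.

```bash
python3 -m handwheel '[[-0.001,0,0.012,0,0,0,-1],[-0.001,0,0.024,0,0,0,-1],[-0.001,0,0.034,0,0,0,-1],[-0.001,0,0.04,0,0,0,-1],[-0.001,0,0.045,0,0,0,-1],[-0.001,0,0.045,0,0,0,-1]]'
python3 -c "
from h import *
go([.4614,.2803,.2344],56.5);print(monitor.get_state()['wrist_torque'])"
```

```text
time: 10.3
eef_pos: [0.4615, 0.28, 0.2345]
tcp_rot: [0.288, 0.958, -0.0, 0.001]
contact_force: [4.9, -4.8, -2.0]
opening: 0.198
finger_force: 71.7
tcp [0.4615 0.28   0.2345] psi 56.541183387875954 F [ 4.9 -4.8 -2. ] open 0.19826054356177852 71.69567957986146 t 10.3
shift [0.0006 0.0004 0.0001] turn [0.0001 0.0007 0.0002]
[-0.87261803 -0.87988811 -0.015775  ]
```

```bash
python3 -m handwheel '[[-0.002,0,0.003,0,0,0,-1],[-0.002,0,0.005,0,0,0,-1],[-0.002,0,0.005,0,0,0,-1]]'
python3 -c "
from h import *
go([.4614,.2803,.2344],56.5);print(monitor.get_state()['wrist_torque'])"
```

```text
time: 10.68
eef_pos: [0.4618, 0.2799, 0.2344]
tcp_rot: [0.288, 0.958, 0.0, 0.0]
contact_force: [0.5, -4.7, 6.1]
opening: 0.195
finger_force: 73.0
tcp [0.4618 0.2799 0.2344] psi 56.5441068568949 F [ 0.5 -4.7  6.1] open 0.1953828994595837 72.96775861876085 t 10.675
shift [ 0.0014  0.0001 -0.0001] turn [0.0001 0.0003 0.0002]
[-0.98948228 -0.04401419 -0.06505272]
```

Seated: z stopped at the expected height with upward force. I'll turn clockwise (positive about tool z).

```bash
python3 -m handwheel '[[0,-0.0005,0,0,0,0.04,-1],[0,-0.001,0,0,0,0.08,-1],[0.0005,-0.001,0,0,0,0.12,-1],[0.0005,-0.0015,0,0,0,0.16,-1],[0.001,-0.002,0,0,0,0.2,-1],[0.001,-0.002,0,0,0,0.2,-1]]'
python3 -c "
from h import *
go([.4614,.2803,.2344],56.5);print(monitor.get_state()['wrist_torque'])"
```

```text
time: 11.42
eef_pos: [0.4614, 0.2796, 0.2344]
tcp_rot: [0.57, 0.822, 0.001, 0.001]
contact_force: [1.5, -4.1, 5.8]
opening: 0.199
finger_force: 72.7
tcp [0.4614 0.2796 0.2344] psi 20.51021775887839 F [ 1.5 -4.1  5.8] open 0.1986326144521291 72.74914008798078 t 11.425
shift [ 0.0017  0.0006 -0.    ] turn [ 0.0006  0.0004 -0.1999]
[-0.89143363 -0.21822321 -0.06432452]
```

```bash
python3 -m handwheel '[[0,-0.0005,0,0,0,0.02,-1],[0,-0.0005,0,0,0,0.04,-1],[0,-0.001,0,0,0,0.06,-1]]'; python3 -c "
from h import *
go([.4614,.2803,.2344],56.5);print(monitor.get_state()['wrist_torque'])"
python3 -m handwheel '[[0,-0.0005,0,0,0,0.02,-1],[0,-0.0005,0,0,0,0.03,-1],[0,-0.0005,0,0,0,0.03,-1]]'; python3 -c "
from h import *
go([.4614,.2803,.2344],56.5);print(monitor.get_state()['wrist_torque'])"
```

```text
time: 11.8
eef_pos: [0.4612, 0.2794, 0.2344]
tcp_rot: [0.645, 0.764, 0.001, 0.001]
contact_force: [1.8, -3.9, 5.6]
opening: 0.196
finger_force: 72.7
tcp [0.4612 0.2794 0.2344] psi 9.666635907032521 F [ 1.8 -3.9  5.6] open 0.19625197570065733 72.65022278297693 t 11.8
shift [ 0.0021  0.0007 -0.0001] turn [ 0.0008  0.0004 -0.2602]
[-0.92195459 -0.35750482  0.101375  ]
time: 12.18
eef_pos: [0.4611, 0.2793, 0.2344]
tcp_rot: [0.68, 0.733, 0.001, 0.001]
contact_force: [2.3, -5.1, 4.8]
opening: 0.195
finger_force: 72.7
tcp [0.4611 0.2793 0.2344] psi 4.355277006846079 F [ 2.3 -5.1  4.8] open 0.19525983204741568 72.72930031875148 t 12.175
shift [0.0024 0.001  0.0001] turn [ 0.0008  0.0005 -0.2897]
[-1.00444095 -0.35698841  0.02377232]
```

```bash
for k in 1; do python3 -m handwheel '[[0,-0.0003,0,0,0,0.015,-1],[0,-0.0005,0,0,0,0.03,-1],[0,-0.0005,0,0,0,0.03,-1]]'; python3 -c "
from h import *
go([.4614,.2803,.2344],56.5);print(monitor.get_state()['wrist_torque'])"
python3 -m handwheel '[[0,-0.0003,0,0,0,0.015,-1],[0,-0.0005,0,0,0,0.03,-1],[0,-0.0005,0,0,0,0.03,-1]]'; python3 -c "
from h import *
go([.4614,.2803,.2344],56.5);print(monitor.get_state()['wrist_torque'])"; done
```

```text
time: 12.55
eef_pos: [0.4608, 0.2792, 0.2344]
tcp_rot: [0.714, 0.701, 0.001, 0.001]
contact_force: [1.0, -5.2, 4.8]
opening: 0.199
finger_force: 72.7
tcp [0.4608 0.2792 0.2344] psi -1.0503590817605735 F [ 1.  -5.2  4.8] open 0.19869896539486653 72.74397194269113 t 12.55
shift [0.0028 0.0014 0.0001] turn [ 0.0007  0.0005 -0.3197]
[-1.03679406 -0.29611346 -0.03579062]
time: 12.92
eef_pos: [0.4607, 0.2791, 0.2344]
tcp_rot: [0.743, 0.669, 0.001, 0.002]
contact_force: [2.1, -4.8, 3.9]
opening: 0.201
finger_force: 75.5
tcp [0.4607 0.2791 0.2344] psi -6.0136962940880165 F [ 2.1 -4.8  3.9] open 0.2009214647492969 75.5406947247684 t 12.925
shift [0.003  0.0014 0.0001] turn [ 0.0009  0.0011 -0.3473]
[-0.94733846 -0.31671993  1.45478759]
```

Torque rose to 1.45 N m, so the spindle is at its stop. I'll release and lift clear.

```bash
python3 -m handwheel '[[0,0,0,0,0,-0.003,-1],[0,0,0,0,0,-0.003,0],[0,0,0,0,0,-0.003,0],[0,0,0,0,0,-0.003,0],[0,0,0,0,0,-0.003,0],[0,0,-0.03,0,0,-0.003,0],[0,0,-0.07,0,0,-0.003,0],[0,0,-0.15,0,0,-0.003,0],[0,0,-0.25,0,0,-0.003,0],[0.1,0,-0.3,0,0,-0.003,0],[0.1,0,-0.3,0,0,-0.003,0],[0.1,0,-0.3,0,0,-0.003,0]]'
python3 - <<'E'
from h import *
import pickle
go([.4614,.2803,.2344],56.5)
a=eyes.read_camera('scene')
cv2.imwrite('pics/s3.png',cv2.resize(a[180:280,270:400,::-1],None,fx=6,fy=6,interpolation=cv2.INTER_CUBIC))
E
```

```text
time: 14.42
eef_pos: [0.464, 0.3188, 0.3525]
tcp_rot: [0.743, 0.67, -0.0, 0.0]
contact_force: [0.2, -0.6, -0.3]
opening: 0.504
finger_force: 0.0
tcp [0.464  0.3188 0.3525] psi -5.892677173155505 F [ 0.2 -0.6 -0.3] open 0.5036325326173067 0.0 t 14.425
shift [-0.0964  0.0034  0.2952] turn [-1.000e-04  1.000e-04 -3.466e-01]
```

View pics/s3.png

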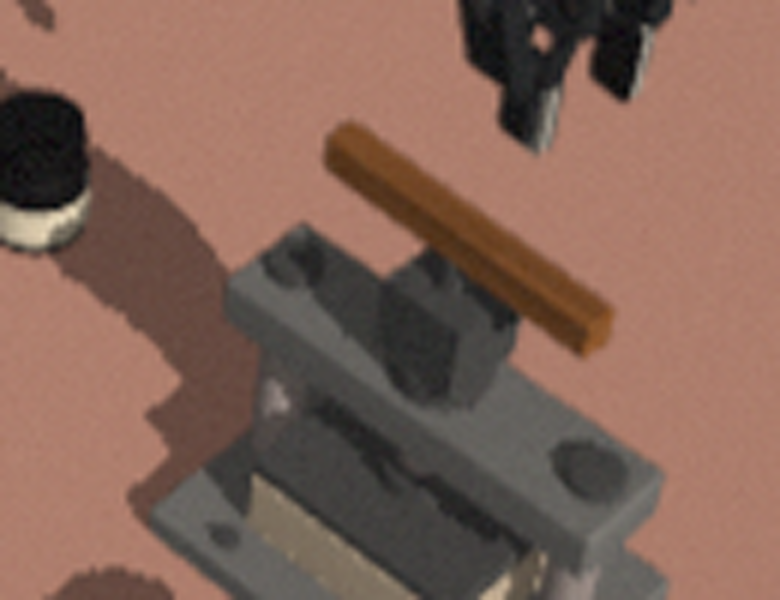

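The handle sits upright, down on the collar (hub at crop (445,340)). The press plate is down, the gripper is clear of it, and the jar hasn't moved. I'm handing in.

```bash
python3 -c "
from plant import ctrl
print(ctrl.sign_off())"
```

```text
the job is handed in; nothing more can be done
None
```

I handed the job in at about 14.5 s: the T-handle is seated on the spindle, turned clockwise until the torque rose sharply at the stop, and released with the gripper clear. The arm touched none of the pots or the paddle on the way; no verdict came back at hand-in.

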